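Unlatch the tall battery pack from its charger

ROBOT

A 6-joint arm with a two-finger parallel gripper is mounted at the origin on the work surface. World frame = base frame: x ahead of the robot, y to its left, z up, the work surface at z = 0. Lengths are in mm, angles in rad, forces in N, time in s.
With the tool pointing down it reaches from about 150 to 775 mm from the base axis. Payload 6.1 kg.
Tool frame: the origin (TCP) lies on the centre line of the jaws, within the pads' length; the fingertips stand 8 mm ahead of it and the grasp point (between the pads) lies 11 mm behind it (ctrl.tips_ahead is the distance from the TCP to the fingertips, in mm); z points along the fingers, y is the direction in which the jaws open and shut (so a half turn about z gives the same grasp; the last joint's range is limited). The gripper opens to 85 mm and grips with 20 to 120 N. Pads are 22 mm wide; open, the fingers measure 114 mm over their backs; the gripper's body (76 mm by 85 mm) begins 54 mm behind the grasp point. The pads swing forward as they close: fully open they stand 13 mm farther back than shut.
Start: joints at [1.106, 0.126, -0.04, 1.405, 0, 1.571], TCP at [235.319, 469.29, 239.295] pointing down, gripper open.
Joint ranges: [-2.72, 2.72], [-0.95, 1.95], [-1.27, 1.35], [-1.78, 2.02], [-1.46, 1.47], [-3.14, 3.14]. Speed limits (rad/s): [2.39, 2.39, 3.01, 3.14, 3.14, 3.14].

INTERFACE

Orientations are given as a 3x3 rotation matrix whose columns are the frame's x, y, z axes.
In Python, from rig import ctrl gives the robot as it stands.
- The arm moves only by the shell command python3 -m crank 'ROWS'. ROWS is JSON, one flat list of numbers, 7 for each row, row after row: the shift along the tool's x, y, z in m, then the turn, a rotation vector about the tool's x, y, z in rad, then the opening in per cent of the stroke, from 0 (shut) to 100 (fully open). A call has 1 to 20 rows; each row is the pose to reach, as a shift and turn from the pose commanded when the call began, along the tool's axes at that moment; what a row does not reach only later rows make up. A row lasts 1/10 s, in which the tool goes at most 50 mm and 8.59 degrees, less where a joint would pass 70% of its speed; a pose out of reach is approached as far as the arm can. A call with a gripper value outside its range is refused whole. The fingers move at their own pace and stop on an object; the grip force is fixed at half the most. Time passes only in rows, so rows that repeat a pose let the fingers close. It gives the time, the measured TCP pose, the force and the opening at its end, in the units of the state.
- ctrl.observe(): the state, without advancing time (a new reading comes with each control period).
- ctrl.camera(name): name is "side" or "top"; returns (picture, depth): 400x640x3 uint8, red, green, blue; 400x640 float32, mm along the optical axis (not along the pixel's ray), 0 where there is no reading.
- ctrl.camera_params(name): a dict with "fx", "fy", "cx", "cy" (pixels), "position" and "rotation" of the camera in the world. Camera axes: x right, y down, z forward; pixel columns grow to the right and rows downward; lengths in mm; the calibration is good to about 2 mm. A picture is of the moment at which its call begins. camera_params takes no time and is no camera call.
- ctrl.sign_off(): hands the job in, once; it reports no verdict.
The state is a dict: "time": time; "joint_positions": joint angles; "qvel": joint speeds; "effort": joint torques, N m; "position": TCP position; "tcp_rot": TCP orientation; "wrist_force": force on the tool from outside, world axes, zero at the start; "wrist_torque": the same for the moment, N m; "opening": opening from 0.0 (shut) to 1.0 (fully open).
Only numpy, scipy, OpenCV 4.12 (cv2) and the standard library are available. Lean on these libraries where they do the work, as an engineer would, in place of code of your own. Each camera call takes 0.05 s, during which the arm holds its last target. There are 200 camera calls.

TASK

Of the two battery packs sitting in the bench chargers, take out the taller one: squeeze its sprung side tab in against the pack and, keeping it squeezed, lift the pack straight up out of the charger. Then set it down, without dropping it, standing upright in the shallow metal tray. Leave the shorter pack seated in its charger.

Things in the scene. Friction and masses are not known exactly. Their poses are not given: they have to be found in the camera images.
- tall_mid (a point): Centre of the taller battery pack: black block 40 (x) x 44 (y) x 105 mm high, z up, 0.18-0.36 kg. Its latch tab is on its own +x side; the -x side is flat, 20 mm from this point. Stands upright in the socket of a fixed grey charger, underside 12 mm above the table, 3 mm play all round; socket rim 50 mm above the table. Raised 40 mm it is out. Pack and charger are yawed up to 0.5 rad.
- tall_tab (a joint): Tab travel into the pack: 0 out (latched), 0.010 m fully in; free from 0.009. Spring 2 to 5 N; springs back when let go. Thumb pad: grey, ribbed, 18 wide, 20 mm tall, 29.5 mm above the pack's centre; outer face 32 mm from the pack's z axis, 22 when in. Pinch along pack x, centred on the pack: 52 mm, then 42. Tab out, a barb under the socket's rim lets the pack rise only 2 mm.
- tray_in (a point): Centre of the inner floor of the shallow fixed aluminium tray, 4 mm above the table; inside it measures 152 mm (its x) by 192 mm (its y), its rim is 18 mm above the table. Empty at the start.
- short_mid (a point): Centre of the shorter battery pack, the same 40 x 44 mm block but 75 mm high, latched in the same way in a second, equal charger (104 x 84 mm base); its top is 87 mm above the table. It stays there.
Things that resemble listed ones, but are neither listed nor needed, are in the scene too. What is shaped like the part that bears tall_mid but blue or red is not meant.

How it is judged (in metres and radians):
On the way, in this order (a step that is already met when the one before it is completed fails the run):
1. the tall pack's tab is squeezed in while the pack still sits in its charger (value of joint tall_tab above 0.006 m and distance of tall_mid from where it was at the start of the episode below 0.015 m), for 0.05 s.
2. the tall pack is lifted clear of its charger (height (world z) of tall_mid above 0.105 m), for 0.05 s.
3. the tall pack is lowered to within 15 mm of the tray's floor while still held (z of tall_mid in the frame of tray_in below 0.0675 m and x of tall_mid in the frame of tray_in between -0.06 and 0.06 m and y of tall_mid in the frame of tray_in between -0.08 and 0.08 m and contact force between the fingers and tall above 0.5 N), for 0.05 s.
At the end, for the whole second after the job is handed in: The taller pack stands at rest on the tray's floor (centre within 60 mm along the tray's x and 80 mm along its y of the tray's centre, within 6 mm in height, upright within 10 degrees), let go, and the shorter pack is still seated in its charger (moved less than 12 mm) (z of tall_mid in the frame of tray_in between 0.0465 and 0.0585 m and x of tall_mid in the frame of tray_in between -0.06 and 0.06 m and y of tall_mid in the frame of tray_in between -0.08 and 0.08 m and angle between tall_mid's own z axis and vertical below 0.17 rad and linear speed of tall below 0.02 m/s and distance of short_mid from where it was at the start of the episode below 0.012 m); the robot touches nothing.
It fails at once if the shorter pack is pulled from its charger or shifted by more than 12 mm (distance of short_mid from where it was at the start of the episode above 0.012 m).
It also fails if it takes over 48 s, if anything falls off the work surface, if the arm or the gripper's body presses on something with over 40 N, if the wrist force passes 120 N, or if a joint passes its speed limit or range.

## Working session

There is one attempt and no reset: what is moved stays moved. The work goes in short steps, Python scripts to look and compute and a shell command to move; the robot and the scene stay as the last step left them, time stands still between calls to the robot, and variables do not carry over. Pictures are saved under pics/ and viewed, about 8 in all and at most 12, crops included, and the job is handed in when it is done.

```bash
mkdir -p pics; cat > h.py <<'E'
import numpy as np,cv2
from rig import ctrl
def shot(n,f):
    p,d=ctrl.camera(n); cv2.imwrite(f'pics/{f}.png',p[:,:,::-1]); np.save(f'pics/{f}.npy',d); return p,d
def cloud(n,d):
    c=ctrl.camera_params(n); v,u=np.mgrid[:400,:640]
    P=np.stack([(u-c['cx'])/c['fx']*d,(v-c['cy'])/c['fy']*d,d],-1)
    W=P@np.array(c['rotation']).T+np.array(c['position']); W[d==0]=np.nan; return W
E
python3 - <<'E'
from h import *
for n in('top','side'):
    shot(n,n+'0'); print(ctrl.camera_params(n))
print(ctrl.observe())
a=np.vstack([cv2.imread('pics/top0.png')]);
E
```

```text
{'fx': 396.8470295432163, 'fy': 396.8470295432163, 'cx': 317.9634287742768, 'cy': 201.5362293830095, 'position': array([353.54646791,  -3.278115  , 883.27640034]), 'rotation': array([[-0.0260678 , -0.98960668,  0.14141812],
       [-0.99939105,  0.0290811 ,  0.01928272],
       [-0.02319491, -0.14082934, -0.98976214]])}
{'fx': 469.6387464514903, 'fy': 469.6387464514903, 'cx': 321.69783783983144, 'cy': 205.73471008459688, 'position': array([ 264.01491116, -663.50731113,  746.48351205]), 'rotation': array([[ 0.95114168, -0.22489846,  0.21154238],
       [-0.30807874, -0.64598539,  0.69841991],
       [-0.02042027, -0.729468  , -0.68371007]])}
{'time': 0.1, 'joint_positions': array([ 1.10601862e+00,  1.26367247e-01, -4.05243655e-02,  1.40537547e+00,
        2.69771488e-05,  1.57081629e+00]), 'qvel': array([-6.23877425e-05, -5.05124953e-04,  4.43996442e-03, -9.62908983e-05,
        3.00835261e-05, -4.94959783e-05]), 'effort': array([ 1.47473726e-03, -4.36903238e+01,  3.53604662e+01,  1.35945712e-02,
        2.40354429e-04,  5.88484355e-06]), 'position': array([235.15390537, 468.9993743 , 238.57341852]), 'tcp_rot': array([[-8.93912260e-01,  4.48241458e-01, -6.83345225e-04],
       [ 4.48241978e-01,  8.93911311e-01, -1.30265117e-03],
       [ 2.69477649e-05, -1.47075987e-03, -9.99998918e-01]]), 'wrist_force': array([ 0.4655943 ,  0.18848786, -0.67608299]), 'wrist_torque': array([-0.03917412, -0.03013757,  0.06132957]), 'opening': 0.9998788304446837}
```

View pics/top0.png

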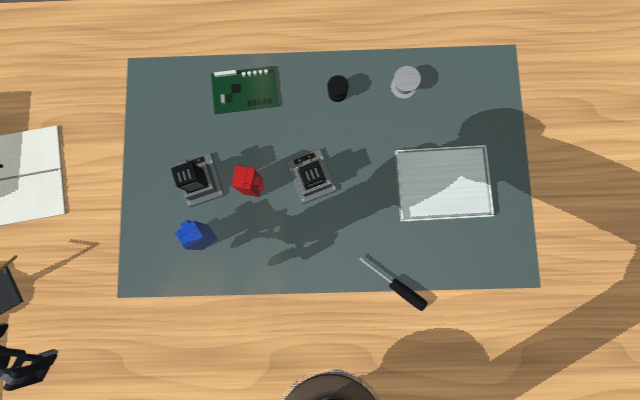

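View pics/side0.png

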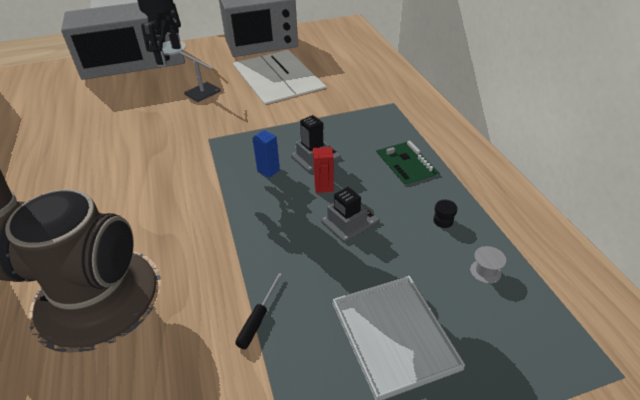

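The top view shows the tall pack at about (188,177), the short one at (313,176), the red decoy at (247,180), the blue decoy at (193,235) and the tray around (446,183). Next I'll measure them from the depth data and look at enlarged crops.

```bash
python3 - <<'E'
from h import *
d=np.load('pics/top0.npy'); W=cloud('top',d); ds=np.load('pics/side0.npy'); S=cloud('side',ds)
def rect(W,x0,x1,y0,y1,z0,z1,name):
    m=(W[...,0]>x0)&(W[...,0]<x1)&(W[...,1]>y0)&(W[...,1]<y1)&(W[...,2]>z0)&(W[...,2]<z1)
    p=W[m]; r=cv2.minAreaRect(p[:,:2].astype(np.float32)); print(name,m.sum(),np.round(r[0]),np.round(r[1]),round(r[2],1),'med',np.round(np.median(p,0)))
for n,u,v in(('tall',188,177),('short',313,175),('red',247,180),('blue',193,235),('tray',446,183)): print(n,np.round(W[v,u]))
x,y,_=W[177,188]
for w,N in((W,'top'),(S,'side')):
    rect(w,x-60,x+60,y-60,y+60,108,125,N+' talltop'); rect(w,x-80,x+80,y-75,y+75,8,30,N+' tall base')
    rect(w,x-60,x+60,y-60,y+60,60,125,N+' tall>60')
    a=W[175,313]; rect(w,a[0]-50,a[0]+50,a[1]-45,a[1]+45,80,95,N+' short top')
    a=W[180,247]; rect(w,a[0]-50,a[0]+50,a[1]-35,a[1]+35,70,140,N+' red')
    a=W[183,446]; rect(w,a[0]-120,a[0]+120,a[1]-140,a[1]+140,10,25,N+' tray rim')
i=cv2.imread('pics/top0.png')[140:220,150:280]; j=cv2.imread('pics/side0.png')[100:190,260:390]
cv2.imwrite('pics/c1.png',np.vstack([cv2.resize(i,(520,320),interpolation=2)[:, :],cv2.resize(j,(520,280),interpolation=2)]))
E
```

```text
tall [520. 268. 118.]
short [523.  21.  86.]
red [512. 153. 105.]
blue [405. 259. 108.]
tray [ 513. -274.    4.]
top talltop 487 [531. 279.] [49. 44.] 16.6 med [526. 276. 119.]
top tall base 645 [536. 281.] [104.  84.] 17.2 med [523. 259.  14.]
top tall>60 756 [532. 279.] [54. 45.] 17.2 med [524. 273. 117.]
top short top 425 [528.  26.] [40. 44.] 20.5 med [527.  25.  89.]
top red 585 [518. 156.] [52. 44.] 76.6 med [515. 157. 106.]
top tray rim 847 [ 512. -264.] [161. 201.] 1.6 med [ 519. -275.   18.]
side talltop 234 [526. 275.] [42. 47.] 21.3 med [526. 271. 117.]
side tall base 283 [536. 278.] [106.  83.] 17.7 med [500. 259.  13.]
side tall>60 600 [532. 277.] [55. 47.] 17.8 med [523. 261. 100.]
side short top 330 [528.  23.] [43. 46.] 18.9 med [527.  20.  87.]
side red 449 [518. 154.] [56. 44.] 78.0 med [514. 146. 101.]
side tray rim 1431 [ 512. -265.] [162. 203.] 1.8 med [ 514. -290.   17.]
```

View pics/c1.png

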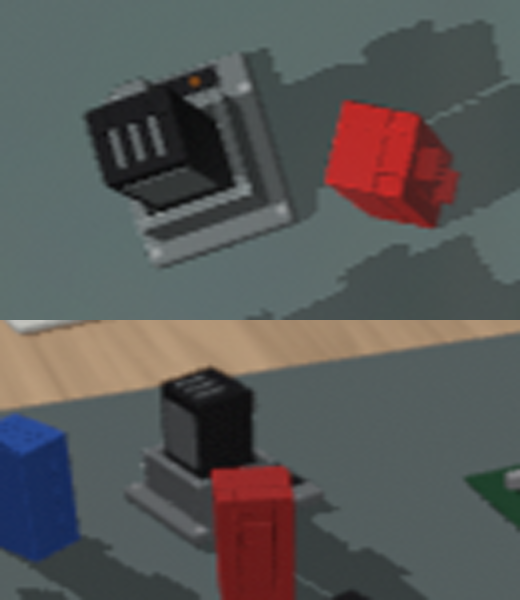

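The yaw is about 17.3° and the tab is on the far (+x) side. The pack centre is at about (526, 276.5) and the tray centre at about (512, -264.5). I'll move above the pack with the jaws along pack x.

```bash
python3 -m crank '[-0.035,-0.004,0.0,0,0,0.08,100, -0.07,-0.008,0.0,0,0,0.16,100, -0.105,-0.012,0.0,0,0,0.24,100, -0.14,-0.016,0.0,0,0,0.32,100, -0.175,-0.02,0.0,0,0,0.4,100, -0.21,-0.024,0.0,0,0,0.48,100, -0.245,-0.028,0.01,0,0,0.56,100, -0.28,-0.032,0.02,0,0,0.64,100, -0.315,-0.036,0.03,0,0,0.72,100, -0.335,-0.039,0.035,0,0,0.78,100, -0.348,-0.0404,0.039,0,0,0.805,100, -0.348,-0.0404,0.039,0,0,0.805,100, -0.348,-0.0404,0.039,0,0,0.805,100, -0.348,-0.0404,0.039,0,0,0.805,100]'
python3 - <<'E'
from h import *
o=ctrl.observe(); print(o['time'],o['position'],o['tcp_rot'].round(3),o['wrist_force'])
p,d=shot('side','side1'); 
cv2.imwrite('pics/c2.png',cv2.resize(p[40:220,200:440,::-1],(800,600),interpolation=2))
E
```

```text
time: 1.5
position: [527.6, 278.0, 200.8]
tcp_rot: [[-0.298, 0.954, 0.0], [0.954, 0.298, 0.0], [0.0, 0.0, -1.0]]
wrist_force: [-0.3, 0.3, 0.3]
opening: 0.998
1.5 [527.6084356  277.97326029 200.81871009] [[-0.298  0.954  0.   ]
 [ 0.954  0.298  0.   ]
 [ 0.     0.    -1.   ]] [-0.30975645  0.26765304  0.29456491]
```

View pics/c2.png

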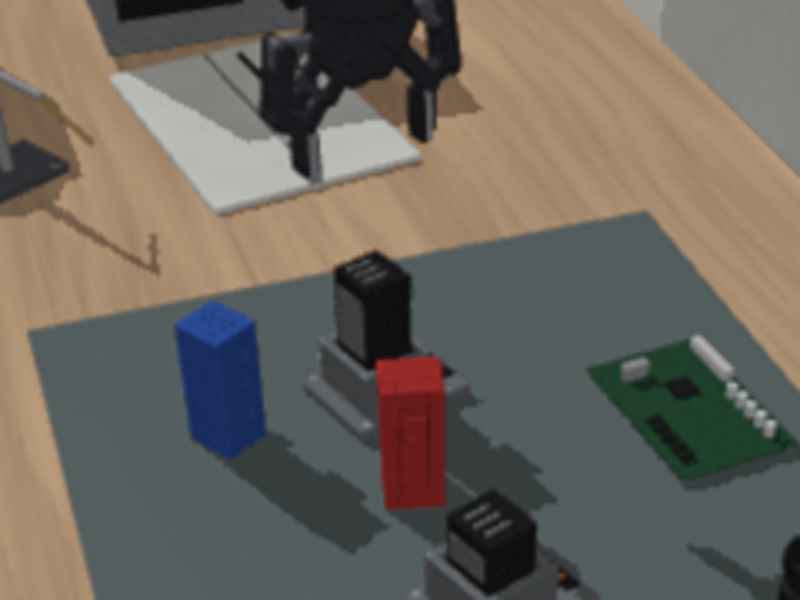

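The side view shows the open jaws (crop ~(305,160) and (425,125)) above the tall pack (370,300) and aligned with its x. Next I descend.

```bash
python3 -m crank '[0,0,0.02,0,0,0,100, 0,0,0.04,0,0,0,100, 0,0,0.055,0,0,0,100, 0,0,0.07,0,0,0,100, 0,0,0.08,0,0,0,100, 0,0,0.09,0,0,0,100, 0,0,0.1,0,0,0,100, 0,0,0.108,0,0,0,100, 0,0,0.114,0,0,0,100, 0,0,0.118,0,0,0,100, 0,0,0.118,0,0,0,100, 0,0,0.118,0,0,0,100]'
python3 - <<'E'
from h import *
p,d=shot('side','side2'); q,e=shot('top','top2')
cv2.imwrite('pics/c3.png',np.hstack([cv2.resize(p[60:180,260:380,::-1],(400,400),interpolation=2),cv2.resize(q[130:230,130:230,::-1],(400,400),interpolation=2)]))
E
```

```text
time: 2.75
position: [528.5, 277.2, 82.5]
tcp_rot: [[-0.296, 0.955, 0.0], [0.955, 0.296, 0.0], [0.0, 0.0, -1.0]]
wrist_force: [0.7, 0.2, -0.1]
opening: 0.994
```

View pics/c3.png

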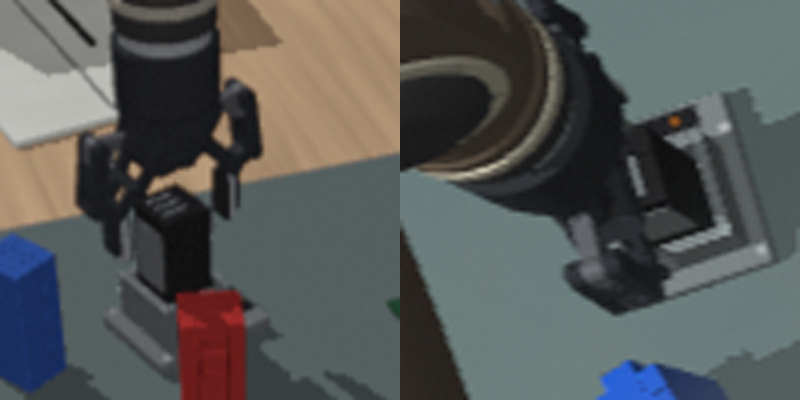

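The jaws straddle the pack: in the left panel the fingers are at (115,235) and (230,190) on either side of the pack. I'll close gently.

```bash
python3 -m crank '[0,0,0,0,0,0,75, 0,0,0,0,0,0,65, 0,0,0,0,0,0,60, 0,0,0,0,0,0,55, 0,0,0,0,0,0,50, 0,0,0,0,0,0,40, 0,0,0,0,0,0,20, 0,0,0,0,0,0,0, 0,0,0,0,0,0,0, 0,0,0,0,0,0,0, 0,0,0,0,0,0,0, 0,0,0,0,0,0,0]'
python3 -m crank '[0,0,0,0,0,0,0, 0,0,0,0,0,0,0, 0,0,0,0,0,0,0, 0,0,0,0,0,0,0]'
```

```text
time: 4.05
position: [528.4, 277.3, 83.2]
tcp_rot: [[-0.297, 0.955, 0.001], [0.955, 0.297, 0.0], [0.0, 0.001, -1.0]]
wrist_force: [-2.1, -0.7, 7.3]
opening: 0.456
time: 4.45
position: [528.3, 277.3, 83.2]
tcp_rot: [[-0.296, 0.955, 0.001], [0.955, 0.296, 0.001], [0.0, 0.001, -1.0]]
wrist_force: [-2.1, -0.3, 6.1]
opening: 0.461
```

```bash
python3 -m crank '[0,0,-0.002,0,0,0,0, 0,0,-0.004,0,0,0,0, 0,0,-0.006,0,0,0,0, 0,0,-0.008,0,0,0,0, 0,0,-0.010,0,0,0,0, 0,0,-0.010,0,0,0,0]'
python3 - <<'E'
from h import *
p,d=shot('side','side3')
cv2.imwrite('pics/c4.png',cv2.resize(p[60:180,260:380,::-1],(500,500),interpolation=2))
E
```

```text
time: 5.05
position: [528.4, 277.2, 92.5]
tcp_rot: [[-0.296, 0.955, 0.0], [0.955, 0.296, 0.0], [0.0, 0.0, -1.0]]
wrist_force: [-0.5, -1.3, -3.6]
opening: 0.457
```

View pics/c4.png

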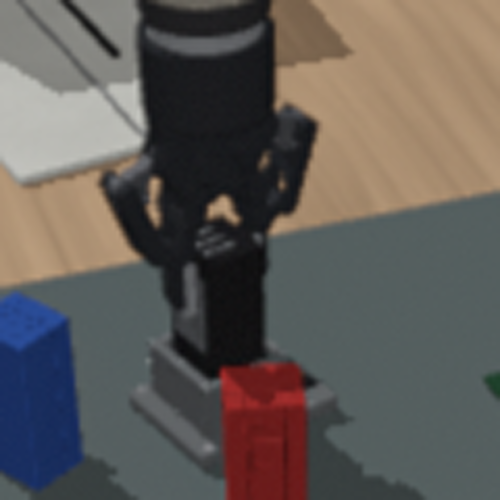

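The wrist force of -3.6 N matches the pack's weight, and in the crop the pack at (230,290) hangs in the fingers higher above the rim. I'll continue the lift.

```bash
python3 -m crank '[0,0,-0.004,0,0,0,0, 0,0,-0.01,0,0,0,0, 0,0,-0.016,0,0,0,0, 0,0,-0.022,0,0,0,0, 0,0,-0.028,0,0,0,0, 0,0,-0.034,0,0,0,0, 0,0,-0.04,0,0,0,0, 0,0,-0.05,0,0,0,0, 0,0,-0.06,0,0,0,0, 0,0,-0.07,0,0,0,0, 0,0,-0.08,0,0,0,0, 0,0,-0.09,0,0,0,0, 0,0,-0.1,0,0,0,0, 0,0,-0.11,0,0,0,0, 0,0,-0.118,0,0,0,0, 0,0,-0.122,0,0,0,0, 0,0,-0.122,0,0,0,0]'
python3 - <<'E'
from h import *
p,d=shot('side','side4')
cv2.imwrite('pics/c5.png',cv2.resize(p[20:200,220:400,::-1],(500,500),interpolation=2))
E
```

```text
time: 6.8
position: [528.6, 277.3, 215.0]
tcp_rot: [[-0.296, 0.955, 0.001], [0.955, 0.296, 0.0], [0.0, 0.001, -1.0]]
wrist_force: [0.5, 0.1, -2.5]
opening: 0.459
```

View pics/c5.png

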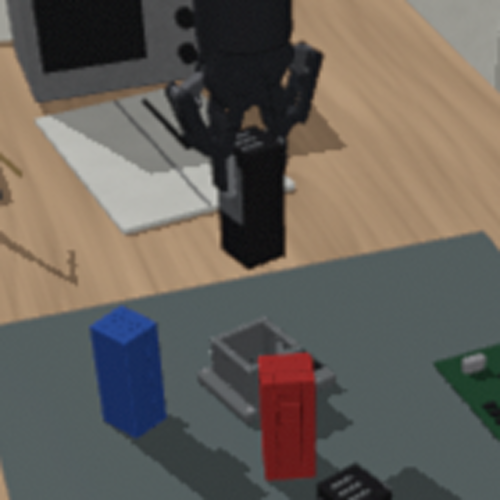

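The pack (250,200) is clear of the empty charger (255,360) and upright. Now across to the tray.

```bash
python3 -m crank '[-0.01,-0.0034,0,0,0,0,0, -0.03,-0.01,0,0,0,0,0, -0.06,-0.0205,0,0,0,0,0, -0.09,-0.031,0,0,0,0,0, -0.12,-0.041,0,0,0,0,0, -0.15,-0.051,0,0,0,0,0, -0.18,-0.0615,0,0,0,0,0, -0.21,-0.072,0,0,0,0,0, -0.24,-0.082,0,0,0,0,0, -0.27,-0.092,0,0,0,0,0, -0.3,-0.1025,0,0,0,0,0, -0.33,-0.113,0,0,0,0,0, -0.36,-0.123,0,0,0,0,0, -0.39,-0.133,0,0,0,0,0, -0.42,-0.1435,0,0,0,0,0, -0.45,-0.154,0,0,0,0,0, -0.48,-0.164,0,0,0,0,0, -0.5,-0.171,0,0,0,0,0, -0.51,-0.1745,0,0,0,0,0, -0.5125,-0.175,0,0,0,0,0]'
python3 -m crank '[0,0,0,0,0,0,0, 0,0,0,0,0,0,0, 0,0,0.02,0,0,0,0, 0,0,0.04,0,0,0,0, 0,0,0.06,0,0,0,0, 0,0,0.08,0,0,0,0, 0,0,0.095,0,0,0,0, 0,0,0.105,0,0,0,0, 0,0,0.115,0,0,0,0, 0,0,0.12,0,0,0,0, 0,0,0.12,0,0,0,0, 0,0,0.12,0,0,0,0]'
python3 - <<'E'
from h import *
p,d=shot('side','side5'); S=cloud('side',d)
cv2.imwrite('pics/c6.png',cv2.resize(p[200:400,300:500,::-1],(600,600),interpolation=2))
E
```

```text
time: 8.85
position: [512.4, -265.1, 213.8]
tcp_rot: [[-0.295, 0.956, -0.001], [0.956, 0.295, 0.0], [0.001, -0.001, -1.0]]
wrist_force: [-0.2, 0.8, -2.8]
opening: 0.462
time: 10.05
position: [513.4, -264.2, 94.8]
tcp_rot: [[-0.297, 0.955, 0.001], [0.955, 0.297, -0.0], [-0.001, 0.001, -1.0]]
wrist_force: [-0.0, -0.4, -1.7]
opening: 0.465
```

View pics/c6.png

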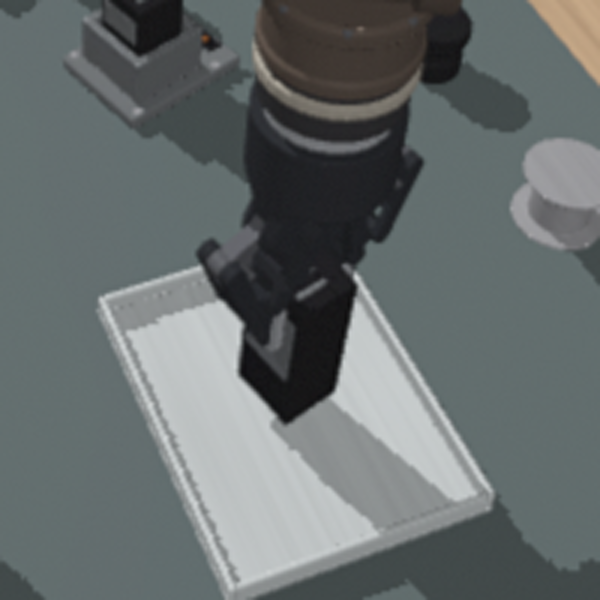

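The pack hangs in the tray area, with its bottom corner at (290,420) about 20 mm above the floor. I'll lower it slowly and watch the force.

```bash
python3 -m crank '[0,0,0.003,0,0,0,0, 0,0,0.006,0,0,0,0, 0,0,0.009,0,0,0,0, 0,0,0.012,0,0,0,0, 0,0,0.014,0,0,0,0, 0,0,0.016,0,0,0,0, 0,0,0.016,0,0,0,0, 0,0,0.016,0,0,0,0]'
python3 -m crank '[0,0,0.001,0,0,0,0, 0,0,0.002,0,0,0,0, 0,0,0.002,0,0,0,0, 0,0,0.002,0,0,0,0]'
python3 -m crank '[0,0,0.001,0,0,0,0, 0,0,0.001,0,0,0,0, 0,0,0.001,0,0,0,0]'
```

```text
time: 10.9
position: [513.1, -264.2, 78.3]
tcp_rot: [[-0.296, 0.955, -0.0], [0.955, 0.296, -0.0], [0.0, -0.0, -1.0]]
wrist_force: [-0.2, 0.6, -2.9]
opening: 0.461
time: 11.3
position: [513.1, -264.1, 76.3]
tcp_rot: [[-0.296, 0.955, -0.0], [0.955, 0.296, 0.0], [0.0, -0.0, -1.0]]
wrist_force: [0.1, -0.3, -2.1]
opening: 0.464
time: 11.6
position: [513.1, -264.1, 75.3]
tcp_rot: [[-0.296, 0.955, -0.0], [0.955, 0.296, 0.0], [0.0, -0.0, -1.0]]
wrist_force: [-0.2, -0.0, -1.9]
opening: 0.462
```

```bash
python3 -m crank '[0,0,0.001,0,0,0,0, 0,0,0.001,0,0,0,0, 0,0,0.001,0,0,0,0]'
python3 -m crank '[0,0,0.001,0,0,0,0, 0,0,0.001,0,0,0,0, 0,0,0.001,0,0,0,0]'
```

```text
time: 11.9
position: [513.1, -264.2, 75.2]
tcp_rot: [[-0.296, 0.955, 0.001], [0.955, 0.296, -0.0], [-0.001, 0.0, -1.0]]
wrist_force: [-3.3, 2.0, 6.1]
opening: 0.463
time: 12.2
position: [513.1, -264.3, 75.1]
tcp_rot: [[-0.296, 0.955, 0.001], [0.955, 0.296, -0.001], [-0.001, 0.001, -1.0]]
wrist_force: [-4.9, 1.5, 11.3]
opening: 0.463
```

It has touched down at TCP z = 75.2, where I expected contact. I'll back off 1 mm, open slowly, then retreat straight up.

```bash
python3 -m crank '[0,0,-0.001,0,0,0,0, 0,0,-0.001,0,0,0,44, 0,0,-0.001,0,0,0,48, 0,0,-0.001,0,0,0,52, 0,0,-0.001,0,0,0,56, 0,0,-0.001,0,0,0,60, 0,0,-0.001,0,0,0,65, 0,0,-0.001,0,0,0,72, 0,0,-0.001,0,0,0,80, 0,0,-0.001,0,0,0,90, 0,0,-0.001,0,0,0,100, 0,0,-0.001,0,0,0,100, 0,0,-0.001,0,0,0,100, 0,0,-0.001,0,0,0,100, 0,0,-0.001,0,0,0,100]'
python3 -m crank '[0,0,-0.01,0,0,0,100, 0,0,-0.02,0,0,0,100, 0,0,-0.035,0,0,0,100, 0,0,-0.05,0,0,0,100, 0,0,-0.07,0,0,0,100, 0,0,-0.09,0,0,0,100, 0,0,-0.12,0,0,0,100, 0,0,-0.15,0,0,0,100, 0,0,-0.17,0,0,0,100, 0,0,-0.18,0,0,0,100, 0,0,-0.18,0,0,0,100]'
python3 - <<'E'
from h import *
p,d=shot('side','side6'); S=cloud('side',d)
cv2.imwrite('pics/c7.png',cv2.resize(p[100:400,260:560,::-1],(600,600),interpolation=2))
def rect(x0,x1,y0,y1,z0,z1):
    m=(S[...,0]>x0)&(S[...,0]<x1)&(S[...,1]>y0)&(S[...,1]<y1)&(S[...,2]>z0)&(S[...,2]<z1)
    q=S[m]; print(m.sum(),cv2.minAreaRect(q[:,:2].astype(np.float32)),np.median(q[:,2]))
rect(440,590,-340,-190,100,120); rect(440,590,-340,-190,30,60); rect(478,578,-25,71,80,95)
E
```

```text
time: 13.7
position: [513.1, -264.2, 74.3]
tcp_rot: [[-0.296, 0.955, 0.0], [0.955, 0.296, -0.0], [-0.0, 0.0, -1.0]]
wrist_force: [0.2, 0.8, 0.3]
opening: 1.0
time: 14.8
position: [513.7, -264.5, 256.3]
tcp_rot: [[-0.296, 0.955, 0.003], [0.955, 0.297, -0.002], [-0.002, 0.002, -1.0]]
wrist_force: [-0.1, 0.1, -1.0]
opening: 1.002
659 ((506.7564392089844, -266.4976806640625), (40.95134735107422, 44.4412956237793), 16.851003646850586) 109.309345704767
318 ((499.5388488769531, -278.4604797363281), (30.22555160522461, 57.7540397644043), 59.042850494384766) 45.59867568005927
326 ((528.5118408203125, 22.777942657470703), (42.027198791503906, 47.37468719482422), 21.578584671020508) 87.42318183726042
```

View pics/c7.png

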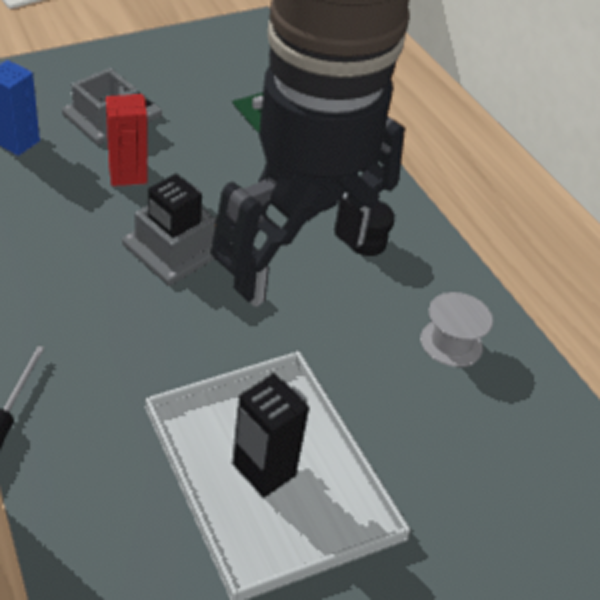

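The tall pack stands upright in the tray (270,435), and its top at 109 mm matches full seating. The short pack (175,205) is still seated, and the gripper is well clear.

```bash
python3 -c "from rig import ctrl; print(ctrl.sign_off())"
```

```text
the job is handed in; nothing more can be done
None
```

The taller pack is out of its charger and standing upright in the tray, and I've handed the job in. The sign-off gives no verdict.

I squeezed the tab in against the pack, lifted the pack straight up and carried it over. I set it down when the wrist force showed contact, then let go and backed away, at about 15 s of the 48 s allowed.

**Tall pack:** it stands about 5 mm from the tray's centre, with its top at about 109 mm, which is the height expected when it rests on the tray floor.

**Short pack:** it is still seated. Its top is at 87 mm and its position is the same as at the start to within about 1 mm.

**Robot:** the gripper is open, touching nothing, and well above the pack.

I did not measure the tab's travel. That it was in is inferred from the grip opening (about 39–42 mm) and from the pack lifting out freely. No checks failed or disagreed.

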